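Lock the stamp tray in its dock

ROBOT

A 6-joint arm with a two-finger parallel gripper is mounted at the origin on the work surface. World frame = base frame: x ahead of the robot, y to its left, z up, the work surface at z = 0. Lengths are in m, angles in rad, forces in N, time in s.
With the tool pointing down it reaches from about 0.3 to 0.775 m from the base axis. Payload 14.6 kg.
Tool frame: the origin (TCP) lies on the centre line of the jaws, within the pads' length; the fingertips stand 19 mm ahead of it and the grasp point (between the pads) is the TCP; y points along the fingers, x is the direction in which the jaws open and shut, and the axes are right-handed (so a half turn about y gives the same grasp; the last joint's range is limited). The gripper opens to 94 mm and grips with 3 to 60 N. Pads are 16 mm wide; open, the fingers measure 119 mm over their backs; the gripper's body (75 mm by 177 mm) begins 78 mm behind the grasp point.
Start: joints at [1.107, 0.3, 1.521, -0, 1.321, -0.067], TCP at [0.213, 0.507, 0.224] pointing down, gripper open.
Joint ranges: [-3.03, 3.03], [-0.79, 2.21], [0.23, 2.52], [-1.04, 4.18], [0, 3.07], [-2.55, 2.55]. Speed limits (rad/s): [2.22, 2.22, 2.57, 3.14, 3.14, 3.14].

INTERFACE

Orientations are given as [roll, pitch, yaw] about the fixed x, y, z axes, in that order (R = Rz(yaw) Ry(pitch) Rx(roll)).
In Python, from station import ctrl, optics gives the robot as it stands.
- The arm moves only by the tool jog_arm, never from a script. Its argument "targets" is a list of rows, each a list of 3 entries, a list of its own where there are three numbers: the finger opening in cm, from 0 to 9.4, then the shift along the tool's x, y, z in cm, then the turn about the tool's y in rad. A call has 1 to 10 rows; each row is the pose to reach, as a shift and turn from the pose commanded when the call began, along the tool's axes at that moment; what a row does not reach only later rows make up. A row lasts 1/10 s, in which the tool goes at most 50 mm and 8.59 degrees, less where a joint would pass 70% of its speed; a pose out of reach is approached as far as the arm can. A call with a gripper value outside its range is refused whole. The fingers move at their own pace and stop on an object; "grip_force" is the grip in N (left out, the last holds). Time passes only in rows, so rows that repeat a pose let the fingers close. It gives the time, the measured TCP pose, the force and the opening at its end, in the units of the state.
- ctrl.get_obs(): the state, without advancing time (a new reading comes with each control period).
- optics.camera(name): name is "scene" or "top" or "wrist"; returns a dict with "img" (384x512x3 uint8, red, green, blue), "range_z" (384x512 float32, m along the optical axis (not along the pixel's ray), 0 where there is no reading), "camera_matrix" (3x3 intrinsics, pixels), "world_to_cam" (4x4, takes a point from world to camera coordinates); the wrist camera has in their place "mount" (4x4, takes a point from camera to tool coordinates, whose origin is the TCP and whose axes are the tool frame's). Camera axes: x right, y up, looking along -z (the intrinsics and any distortion apply to the point x, -y, -z); pixel columns grow to the right and rows downward; lengths in m; the calibration is good to about 2 mm. A picture is of the moment at which its call begins: read the wrist's pose just before it.
- ctrl.hand_in(): hands the job in, once; it reports no verdict.
The state is a dict: "time_s": time; "qpos": joint angles; "joint_vel": joint speeds; "tau": joint torques, N m; "ee_pos": TCP position; "eef_rot": TCP orientation; "force": force on the tool from outside, world axes, zero at the start; "moment": the same for the moment, N m; "grip_width": finger opening in m.
Only numpy, scipy, OpenCV 4.12 (cv2) and the standard library are available. Lean on these libraries where they do the work, as an engineer would, in place of code of your own. Each camera call takes 0.05 s, during which the arm holds its last target. There are 200 camera calls.

TASK

Put the stamp tray away: hold the red spring plate down with the fingers, and while it is held push the tray's yellow lug so that the tray slides past the catch and fully home against the end stop; then let go, so that the catch springs up behind the lug. Only press and push: do not lift the tray, do not take out or tip the stamps, and leave the pen cup, tape dispenser and stapler where they are.

Things in the scene. Friction and masses are not known exactly. Their poses are not given: they have to be found in the camera images.
- dock: Fixed grey base, 8 mm thick, spanning x -66..78, y -200..160 mm about its origin, which lies at desk height. The tray slides home along +y, between 14 mm high aluminium rails whose lips keep it down, to a steel end stop whose face is at y = 150 mm. Beside them on the -x side lies the red spring plate, with a black post at its +y end (y 12..22, top z = 44 mm).
- release (a joint): Travel of the red spring plate, m: 0 = up (where its spring keeps it), 0.012 = down at its stop. It moves straight down wherever it is pressed; it takes 3 N to start, 8.4 N at the bottom. The steel catch tooth is part of it and sinks with it: pressed at least 8 mm, it passes below the lug; pressed less, it blocks the lug.
- plate (a point): Point on top of the red plate (moves with it), on the middle of its free width, at dock x = -44, y = -130, z = 40 mm when up. The plate is 45.5 mm wide (dock x -60..-14.5), 196 mm long (dock y -186..10), 6 mm thick, flat: a finger may slide along it.
- tooth (a point): Top centre of the steel catch tooth: 11 mm (x) by 12 mm (y), 12 mm tall on the plate, at dock x = -21.5, y = -22, z = 52 mm when up. It takes only the inner 13 mm of the plate's width; the outer 33 mm is free for a finger to pass beside it.
- tray: Wooden stamp tray, 70 mm (x) by 190 mm (y), 8 mm foot, walls (54 mm wide) to 32 mm high, about 0.7 kg, loose in the channel with 1.5 mm play each side. Origin: centre of its underside, 8 mm above the desk; axes as the dock's. It slides along dock y at dock x = 30 mm, starts at dock y = -50..0 mm and is home, against the end stop, at dock y = 55 mm.
- lug (a point): Rear (-y) face of the tray's yellow push lug, at dock x = -44 mm, 53 mm above the desk. The lug is a bar reaching from the tray out over the red plate: 14 mm thick along y (from this face to +14 mm), dock x -60..4, z 44..62 mm. Push it towards dock +y. With the tray home this face is at dock y = -12 mm, 4 mm past the tooth, which can then rise behind it.
- stamp_a: Green round hand stamp, 21 mm across, 42 mm tall, 30 g, standing loose in a pocket of the tray 16 mm deep; its top is about 61 mm above the desk. Rides along. Origin: centre of its underside.
- stamp_b: Dark wooden round hand stamp, same size, in the next pocket of the tray. Origin: centre of its underside.
- pen_cup: Clear pen cup with pens, 76 mm across, 85 mm tall, pens to 140 mm, beyond the dock on its +x side. Leave it. Origin: centre of its underside.
- tape: Black desk tape dispenser, 52 by 135 mm, 75 mm tall, beyond the dock on its +x side. Leave it. Origin: centre of its underside.
- stapler: Blue and black stapler, 36 by 125 mm, 45 mm tall, beyond the dock's +y end. Leave it. Origin: centre of its underside.

How it is judged:
On the way, in this order (a step that is already met when the one before it is completed fails the run):
1. the red plate is held down by the fingers while the lug is still short of the tooth (value of joint release above 0.0075 m and contact force between the fingers and release above 1 N and y of tray in the frame of dock below 0.029 m), for 0.05 s.
2. with the plate still held down by the fingers, the lug passes over the tooth (value of joint release above 0.0075 m and contact force between the fingers and release above 1 N and y of tray in the frame of dock between 0.031 and 0.052 m), for 0.02 s.
At the end, for the whole second after the job is handed in: The tray stands flat and at rest in the channel within 4 mm of the end stop, the red plate is up again (within 2 mm) with its tooth behind the lug, both stamps stand in their pockets, and the pen cup, tape dispenser and stapler are within 20 mm of where they were (y of tray in the frame of dock above 0.051 m and value of joint release below 0.002 m and z of tray in the frame of dock below 0.011 m and angle between tray's own z axis and vertical below 0.05 rad and linear speed of tray below 0.01 m/s and z of each of stamp_a, stamp_b in the frame of tray below 0.016 m and angle between each of stamp_a, stamp_b's own z axis and vertical below 0.35 rad and distance of each of pen_cup, tape, stapler from where it was at the start of the episode below 0.02 m); the robot touches nothing.
It fails at once if the tray is lifted more than 5 mm or tipped (z of tray in the frame of dock above 0.013 m or angle between tray's own z axis and vertical above 0.15 rad).
It fails at once if a stamp is lifted out of its pocket or tipped (z of any of stamp_a, stamp_b in the frame of tray above 0.024 m or angle between any of stamp_a, stamp_b's own z axis and vertical above 0.5 rad).
It fails at once if the pen cup, tape dispenser or stapler is pushed away or lifted (more than 30 mm) (distance of any of pen_cup, tape, stapler from where it was at the start of the episode above 0.03 m).
It also fails if it takes over 38 s, if anything falls off the work surface, if the arm or the gripper's body presses on something with over 40 N, if the wrist force passes 120 N, or if a joint passes its speed limit or range.

## Working session

There is one attempt and no reset: what is moved stays moved. The work goes in short steps, Python scripts to look and compute and a tool call to move; the robot and the scene stay as the last step left them, time stands still between calls to the robot, and variables do not carry over. Pictures are saved under pics/ and viewed, about 8 in all and at most 12, crops included, and the job is handed in when it is done.

Besides the shell and the picture viewer there is one more tool, called after "Request:" as name(argument=value, ...) on one line, values as JSON. jog_arm: Moves the arm, as the interface text tells. Its arguments: {"type":"object","properties":{"targets":{"type":"array","items":{"type":"array"}},"grip_force":{"type":"number"}},"required":["targets"]}

```bash
mkdir -p pics; ls
cat > h.py <<'E'
import numpy as np,cv2
from station import ctrl,optics
def pts(c):
    K=c["camera_matrix"];d=c["range_z"];v,u=np.mgrid[:384,:512]
    p=np.stack([(u-K[0,2])/K[0,0]*d,-(v-K[1,2])/K[1,1]*d,-d,np.ones_like(d)],-1)
    return (p@np.linalg.inv(c["world_to_cam"]).T)[...,:3]
E
python3 - <<'E'
from h import *
o=ctrl.get_obs();print(o)
for n in("top","scene"):
    c=optics.camera(n);cv2.imwrite(f"pics/{n}.png",c["img"][...,::-1]);print(c["camera_matrix"],c["world_to_cam"],[k for k in c])
    np.savez(n,**c)
E
```

```text
pics
{'time_s': 0.0, 'qpos': array([ 1.10739925e+00,  3.00447877e-01,  1.52154809e+00,  1.15013447e-05,
        1.32069296e+00, -6.65939917e-02]), 'joint_vel': array([ 0.0005646 , -0.00020077, -0.00010489, -0.00023651, -0.00168669,
        0.00096443]), 'tau': array([-1.33358819e-03, -5.31824470e+01, -3.52719426e+01,  7.06800004e-02,
        2.45752058e-02, -8.07385049e-05]), 'ee_pos': array([0.21245529, 0.50706424, 0.22391301]), 'eef_rot': array([-1.57071226e+00,  1.09310121e-03,  1.17399043e+00]), 'force': array([ 0.1856874 , -0.27048251,  0.29389966]), 'moment': array([ 0.01723351, -0.05177453,  0.02279887]), 'grip_width': 0.09377850137777083}
[[369.64750731   0.         253.24656182]
 [  0.         369.64750731 190.11684057]
 [  0.           0.           1.        ]] [[-0.00337087 -0.99985242 -0.01684579  0.15036585]
 [ 0.99957369 -0.00385753  0.02894062 -0.63400084]
 [-0.02900133 -0.01674105  0.99943917 -0.92435011]
 [ 0.          0.          0.          1.        ]] ['img', 'range_z', 'camera_matrix', 'world_to_cam']
[[403.90055334   0.         261.59048346]
 [  0.         403.90055334 191.5071382 ]
 [  0.           0.           1.        ]] [[ 0.73031678  0.68309936 -0.00355875 -0.5675198 ]
 [-0.51924936  0.55851111  0.64687359  0.22607994]
 [ 0.44386654 -0.47057476  0.76258894 -0.99216242]
 [ 0.          0.          0.          1.        ]] ['img', 'range_z', 'camera_matrix', 'world_to_cam']
```

View pics/top.png

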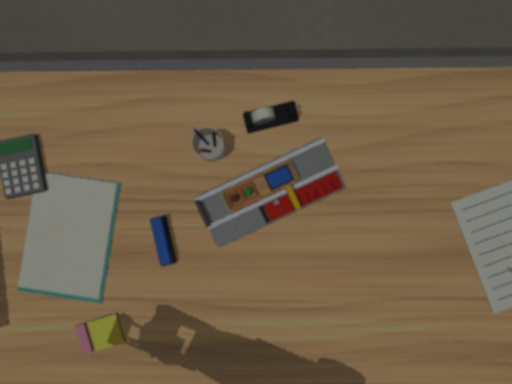

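View pics/scene.png

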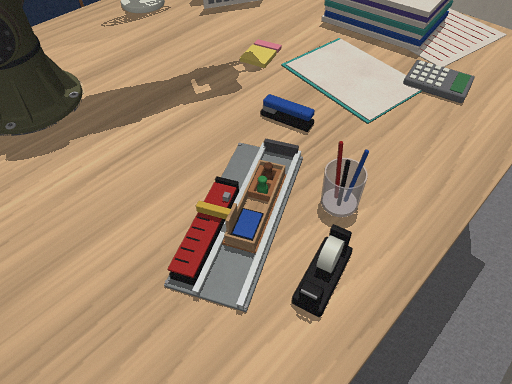

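Run:
```python
from h import *
for n in("top","scene"):
    c=dict(np.load(n+".npz"));P=pts(c);hsv=cv2.cvtColor(c["img"],cv2.COLOR_RGB2HSV);H,S,V=[hsv[...,i].astype(int) for i in range(3)]
    near=(np.abs(P[...,0]-.62)<.25)&(np.abs(P[...,1]-.1)<.25)&(c["range_z"]>0)
    red=near&((H<6)|(H>174))&(S>180)&(V>90)&(abs(P[...,2]-.04)<.008)
    q=P[red];print(n,"red",red.sum(),np.median(q[:,2]))
    r=cv2.minAreaRect((q[:,:2]*1000).astype(np.float32));print(r,cv2.boxPoints(r).round(1).tolist())
    yel=near&(H>22)&(H<34)&(S>170)&(P[...,2]>.045)
    q=P[yel];print("yel",yel.sum(),np.percentile(q[:,2],[5,50,95]));r=cv2.minAreaRect((q[q[:,2]>.057][:,:2]*1000).astype(np.float32));print(r,cv2.boxPoints(r).round(1).tolist())
    # dock base + everything above desk: hull
    m=near&(P[...,2]>.005)&(P[...,2]<.07);m=cv2.morphologyEx(m.astype(np.uint8),cv2.MORPH_OPEN,np.ones((3,3)))
    k,l,s,_=cv2.connectedComponentsWithStats(m)
    for i in range(1,k):
        if s[i,4]>300:
            q=P[l==i];r=cv2.minAreaRect((q[:,:2]*1000).astype(np.float32));print("blob",s[i],np.round(r[0],1),np.round(r[1],1),r[2],np.median(q[:,2]))
```

```text
top red 964 0.04025051902253446
((618.8222045898438, 27.889205932617188), (39.599571228027344, 191.48255920410156), 24.907424926757812) [[560.5, 106.4000015258789], [641.2000122070312, -67.30000305175781], [677.0999755859375, -50.599998474121094], [596.5, 123.0999984741211]]
yel 130 [0.05896366 0.06233521 0.06494292]
((615.3714599609375, 53.059364318847656), (56.500144958496094, 13.218955993652344), 26.41302490234375) [[587.0999755859375, 46.400001525878906], [593.0, 34.599998474121094], [643.5999755859375, 59.70000076293945], [637.7000122070312, 71.5]]
blob [243 101  56  33 999] [819.3 103.8] [ 52.3 135. ] 13.587752342224121 0.02362536443268881
blob [ 195  138  149  109 7925] [628.7 106.1] [143.9 359.9] 25.04117774963379 0.0210977047159171
scene red 1791 0.0390010317438928
((619.6558227539062, 23.55694580078125), (44.67268753051758, 195.87429809570312), 25.172374725341797) [[557.7999877929688, 102.69999694824219], [641.0999755859375, -74.5999984741211], [681.5, -55.599998474121094], [598.2000122070312, 121.69999694824219]]
yel 24 [0.04622604 0.05428158 0.06101011]
((616.8836669921875, 49.05209732055664), (58.482643127441406, 12.352499008178711), 23.38170623779297) [[587.5999755859375, 43.099998474121094], [592.5, 31.799999237060547], [646.2000122070312, 55.0], [641.2999877929688, 66.30000305175781]]
blob [  165   139   137   171 12843] [629.7 103.5] [143.9 362. ] 25.049814224243164 0.0212123713397262
blob [321 183  42  33 836] [752.6 232.8] [73.6 36.6] 20.55337142944336 0.03849283200790332
blob [ 292  225   60   91 2510] [820.9  99.5] [ 52.2 134.1] 13.733240127563477 0.022058042061242567
```

Request:
jog_arm(targets=[[0,[-1.5,0,-2.8],0.074],[0,[-3,0,-5.6],0.148],[0,[-4.5,0,-8.4],0.222],[0,[-6,0,-11.2],0.296],[0,[-7.5,0,-14],0.37],[0,[-9,0,-16.8],0.444],[0,[-10.5,0,-19.6],0.518],[0,[-12,0,-22.4],0.592],[0,[-13.5,0,-25.2],0.666],[0,[-15,0,-28],0.738]], grip_force=40)

```text
time_s: 1.1
ee_pos: [0.4134, 0.2595, 0.2243]
eef_rot: [-1.571, 0.0, 0.433]
force: [0.1, 0.2, 0.4]
grip_width: 0.0177
```

```bash
cat >> h.py <<'E'
from scipy.spatial.transform import Rotation as Ro
O=np.array([.6153,.1204,0]);D=Ro.from_euler('z',25.04,degrees=True)
def go(x,y,tipz):
    "tool shift (cm) to bring the fingertip to dock x,y (mm), tip height mm"
    o=ctrl.get_obs();R=Ro.from_euler('xyz',o['eef_rot'])
    t=O+D.apply([x/1e3,y/1e3,0])+[0,0,tipz/1e3+.019]
    tip=D.inv().apply(o['ee_pos']-O)*1e3-[0,0,19]
    print("t",o['time_s'],"tip dock mm",tip.round(1),"rot",o['eef_rot'].round(3),"F dock",D.inv().apply(o['force']).round(2),"w",o['grip_width'],"shift cm",(R.inv().apply(t-o['ee_pos'])*100).round(2))
E
python3 -c "
from h import *
go(-45,-100,150)"
```

```text
t 1.1 tip dock mm [-124.1  211.5  205.3] rot [-1.571  0.     0.433] F dock [0.15 0.15 0.37] w 0.0176853477111573 shift cm [  8.04   5.52 -31.12]
```

Request:
jog_arm(targets=[[0,[0.8,0.5,-3.1],0],[0,[1.6,1,-6.2],0],[0,[2.4,1.5,-9.3],0],[0,[3.2,2,-12.4],0],[0,[4,2.5,-15.5],0],[0,[4.8,3,-18.6],0],[0,[5.6,3.5,-21.7],0],[0,[6.4,4,-24.8],0],[0,[7.2,4.5,-28],0],[0,[8,5.5,-31.1],0]])

```text
time_s: 2.1
ee_pos: [0.6175, 0.0114, 0.1694]
eef_rot: [-1.571, -0.0, 0.436]
force: [0.6, -0.5, 0.9]
grip_width: 0.0005
```

Request:
jog_arm(targets=[[0,[0,2,0],0.0],[0,[0,4,0],0],[0,[0,6,0],0],[0,[0,7,0],0],[0,[0,8,0],0],[0,[0,8,0],0]])

```text
time_s: 2.7
ee_pos: [0.6163, 0.0126, 0.0885]
eef_rot: [-1.57, 0.001, 0.436]
force: [0.2, 0.0, 1.0]
grip_width: 0.0007
```

Run:
```python
from h import *
go(-45,-100,44)
o=ctrl.get_obs();R=Ro.from_euler('xyz',o['eef_rot']).as_matrix()
w=optics.camera("wrist");cv2.imwrite("pics/w1.png",w["img"][...,::-1])
c=optics.camera("scene");cv2.imwrite("pics/s1.png",cv2.resize(c["img"][120:310,140:360,::-1],None,fx=3,fy=3))
```

```text
t 2.7 tip dock mm [-44.7 -98.1  69.5] rot [-1.57e+00  1.00e-03  4.36e-01] F dock [ 0.21 -0.08  1.04] w 0.0007250385224501647 shift cm [-0.03  2.55 -0.2 ]
```

View pics/s1.png

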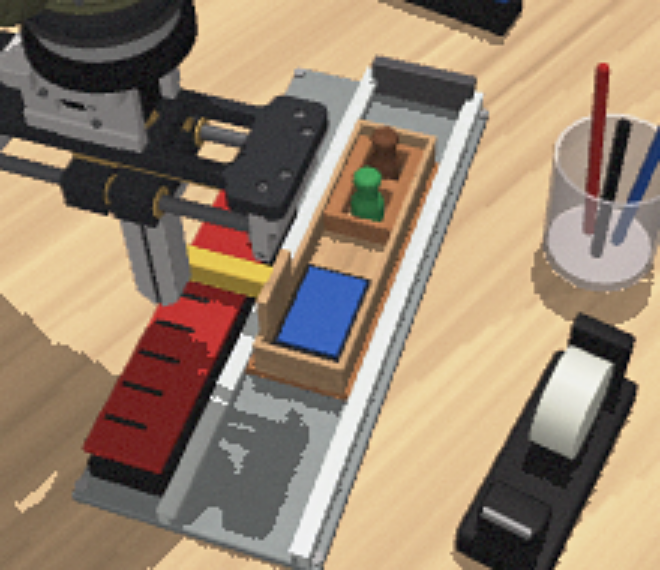

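Request:
jog_arm(targets=[[0,[0,1,0],0],[0,[0,2,0],0],[0,[0,2.5,0],0],[0,[0,2.5,0],0],[0,[0,2.5,0],0]])

```text
time_s: 3.3
ee_pos: [0.6167, 0.0126, 0.0644]
eef_rot: [-1.571, 0.0, 0.436]
force: [-0.1, 0.3, 0.1]
grip_width: 0.0003
```

Request:
jog_arm(targets=[[0,[0,0.2,0],0],[0,[0,0.4,0],0],[0,[0,0.6,0],0],[0,[0,0.8,0],0],[0,[0,0.8,0],0]])

```text
time_s: 3.8
ee_pos: [0.6168, 0.0126, 0.0565]
eef_rot: [-1.571, -0.0, 0.436]
force: [-0.9, -0.3, 3.0]
grip_width: 0.0007
```

```bash
python3 -c "
from h import *
go(-45,-100,29)"
```

```text
t 3.8 tip dock mm [-44.3 -98.3  37.5] rot [-1.571 -0.     0.436] F dock [-0.98  0.14  2.98] w 0.0007410216493636366 shift cm [-0.07  0.85 -0.17]
```

Request:
jog_arm(targets=[[0,[0,0.2,0],0],[0,[0,0.4,0],0],[0,[0,0.6,0],0],[0,[0,0.8,0],0],[0,[0,0.8,0],0]])

```text
time_s: 4.3
ee_pos: [0.6168, 0.0126, 0.0485]
eef_rot: [-1.571, -0.0, 0.436]
force: [-1.5, 1.0, 6.9]
grip_width: 0.0004
```

Run:
```python
from h import *
go(-45,-100,29)
c=optics.camera("scene");P=pts(c);Q=D.inv().apply((P-O).reshape(-1,3)).reshape(P.shape)*1e3
hsv=cv2.cvtColor(c["img"],cv2.COLOR_RGB2HSV).astype(int);H,S,V=[hsv[...,i] for i in range(3)]
red=((H<6)|(H>174))&(S>180)&(V>60)&(Q[...,0]>-65)&(Q[...,0]<-10)&(Q[...,1]>-190)&(Q[...,1]<15)
q=Q[red];print(len(q),np.median(q,0))
cv2.imwrite("pics/s2.png",cv2.resize(c["img"][120:310,140:360,::-1],None,fx=3,fy=3))
```

```text
t 4.3 tip dock mm [-44.3 -98.3  29.5] rot [-1.571 -0.     0.436] F dock [-1.    1.52  6.88] w 0.00036381451444474636 shift cm [-0.07  0.05 -0.17]
1149 [ -32.02547751 -133.03904381   28.3032951 ]
```

View pics/s2.png

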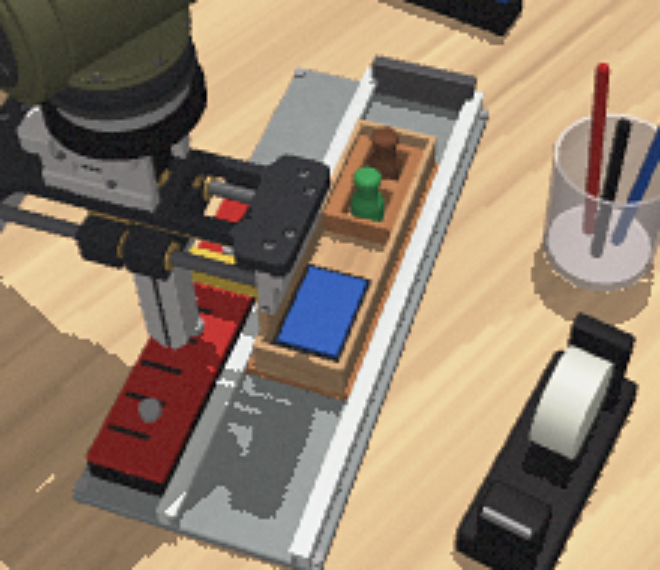

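Run:
```python
from h import *
c=optics.camera("scene");P=pts(c);Q=D.inv().apply((P-O).reshape(-1,3)).reshape(P.shape)*1e3
for n,(a,b) in dict(grey=(268,270),greylo=(268,290),greybot=(263,305),plate=(280,220),circle=(150,410),circ2=(150,404),finger=(180,335),board=(285,265),gr=(278,290)).items():
    u,v=140+a//3,120+b//3;print(n,Q[v,u].round(0),c["img"][v,u])
w=optics.camera("wrist");cv2.imwrite("pics/w2.png",w["img"][...,::-1])
```

```text
grey [  33. -132.  161.] [30 32 34]
greylo [  33. -133.  147.] [125 121 120]
greybot [  29. -134.  135.] [123 120 120]
plate [  31. -108.  170.] [61 60 63]
circle [ -36. -152.   34.] [104 100 102]
circ2 [ -39. -147.   32.] [103 102 102]
finger [ -36. -109.   47.] [128 125 123]
board [  42. -129.  165.] [30 28 33]
gr [  35. -127.  141.] [72 70 70]
```

View pics/w2.png

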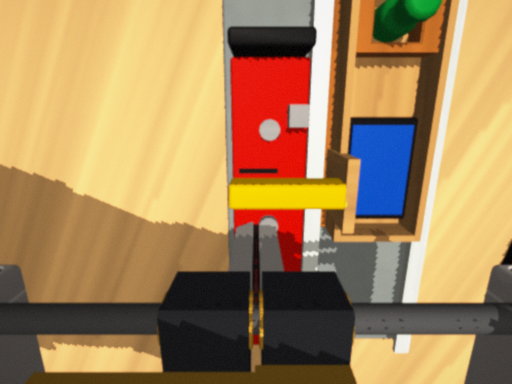

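Run:
```python
from h import *
go(-45,-100,29)
Qs=[]
for i in range(4):
    c=optics.camera("scene");P=pts(c);Qs.append(D.inv().apply((P-O).reshape(-1,3)).reshape(P.shape)*1e3)
Q=np.median(Qs,0);I=c["img"].astype(int)
g=(I.max(-1)-I.min(-1)<25)&(I.max(-1)>60);w=np.zeros_like(g);w[245:268,178:202]=1
q=Q[g&w];print(len(q),q.mean(0),q.min(0),q.max(0))
print(Q[248:266,180:200,2].round(0).astype(int)); 
w=optics.camera("wrist");o=ctrl.get_obs();K=w["camera_matrix"];R=Ro.from_euler('xyz',o['eef_rot']).as_matrix()
def W(u,v):
    d=w["range_z"][v,u];p=w["mount"]@[(u-K[0,2])/K[0,0]*d,-(v-K[1,2])/K[1,1]*d,-d,1]
    return (D.inv().apply(R@p[:3]+o["ee_pos"]-O)*1e3).round(1)
for n,u,v in[("pin1",270,130),("pin1l",262,130),("pin1r",277,130),("red",245,130),("red",290,150),("red",270,110),("red",250,160),("pin2",268,222),("red",290,222),("tooth",300,115),("lug",270,190),("lug rear",270,205),("post",270,40)]:print(n,W(u,v))
```

```text
t 4.45 tip dock mm [-44.3 -98.4  29.7] rot [-1.571 -0.     0.436] F dock [-2.39  1.08  7.44] w 1.896328553723783e-05 shift cm [-0.07  0.07 -0.16]
48 [ -37.43484796 -151.75365652   33.33566516] [ -45.03732803 -157.1459418    28.54938242] [ -32.08262019 -143.01592715   35.02106091]
[[-1 29 28 28 28 29 28 29 27 29 28 28 28 28 28 28 28 29 27 29]
 [-1 30 29 28 30 28 28 29 29 29 29 29 29 29 29 29 28 28 28 29]
 [28 28 29 28 29 28 29 28 28 28 29 29 28 28 28 29 28 29 28 28]
 [29 28 30 30 29 28 30 29 29 30 29 29 29 29 29 28 28 28 29 28]
 [28 28 28 28 29 28 30 28 29 29 29 29 29 28 27 28 28 29 28 29]
 [29 29 29 28 29 29 28 30 34 34 35 34 35 28 29 27 28 28 29 29]
 [29 29 29 29 28 29 29 34 35 34 34 34 34 29 28 29 29 28 29 29]
 [28 27 29 29 28 29 34 35 34 35 34 34 34 29 30 28 29 29 29 29]
 [29 28 29 27 28 29 34 35 34 34 34 34 35 32 28 29 29 28 28 28]
 [29 29 29 29 28 28 34 34 35 35 34 34 35 31 29 28 29 28 28 29]
 [28 29 28 29 28 29 29 34 34 34 35 33 32 28 29 29 30 29 28 29]
 [28 29 28 28 29 29 29 30 32 33 32 31 29 29 28 29 29 29 29 29]
 [28 29 29 28 29 30 28 29 29 29 28 29 29 29 29 29 29 29 29 29]
 [29 29 29 29 28 29 28 28 29 30 29 28 29 28 29 29 29 30 28 29]
 [29 29 28 29 29 29 29 29 29 29 29 29 29 29 27 29 29 27 29 28]
 [29 28 29 28 28 29 28 29 28 29 28 28 29 29 28 28 29 29 28 30]
 [28 29 29 29 28 29 30 29 29 29 29 29 28 28 29 29 29 29 28 29]
 [29 29 29 28 28 30 29 28 30 29 29 28 28 29 29 29 29 28 29 29]]
pin1 [-36.5 -29.9  33.8]
pin1l [-41.2 -29.9  34.4]
pin1r [-32.5 -29.9  34.7]
red [-51.2 -30.2  28.7]
red [-23.9 -42.2  28.8]
red [-36.4 -18.7  29.3]
red [-48.4 -48.3  28.6]
pin2 [-37.2 -86.5  35.1]
red [-22.5 -89.   28.8]
tooth [-20.4 -21.5  40.6]
lug [-37.5 -58.6  62. ]
lug rear [-37.4 -66.6  62.3]
post [-37.5  15.6  42.9]
```

Request:
jog_arm(targets=[[0,[0,-0.5,0],0],[0,[0,-1,0],0],[0,[0,-1.5,0],0],[0,[-0.7,-1.5,0],0],[0,[-1.3,-1.5,0],0],[0,[-1.3,-1.2,0],0],[0,[-1.3,-0.9,0],0],[0,[-1.3,-0.6,0],0],[0,[-1.3,-0.3,0],0],[0,[-1.3,0.05,0],0]])

```text
time_s: 5.7
ee_pos: [0.6048, 0.007, 0.0478]
eef_rot: [-1.571, 0.001, 0.436]
force: [-5.5, -1.9, 7.5]
grip_width: 0.0006
```

Request:
jog_arm(targets=[[0,[0,0,0],0],[0,[0,0,0],0]])

```text
time_s: 5.9
ee_pos: [0.6048, 0.007, 0.0479]
eef_rot: [-1.571, 0.001, 0.436]
force: [-4.1, -2.3, 7.5]
grip_width: 0.0002
```

```bash
cat > chk.py <<'E'
from h import *
go(-57,-21,29)
c=optics.camera("scene");P=pts(c);Q=D.inv().apply((P-O).reshape(-1,3)).reshape(P.shape)*1e3
hsv=cv2.cvtColor(c["img"],cv2.COLOR_RGB2HSV).astype(int);H,S,V=[hsv[...,i] for i in range(3)]
red=((H<6)|(H>174))&(S>180)&(V>60)&(Q[...,0]>-65)&(Q[...,0]<-10)&(Q[...,1]>-190)&(Q[...,1]<15)
q=Q[red];print("red z",len(q),np.median(q[:,2]))
b=(H>105)&(H<125)&(S>150)&(Q[...,0]>0)&(Q[...,0]<60)&(Q[...,1]>-150)&(Q[...,1]<100)
print("blue pad y",b.sum(),np.median(Q[b],0))
E
python3 chk.py
```

```text
t 5.9 tip dock mm [-57.5 -98.3  28.9] rot [-1.571e+00  1.000e-03  4.360e-01] F dock [-4.72 -0.31  7.47] w 0.00022098433921742273 shift cm [ 0.04 -0.01  7.73]
red z 1129 27.676975853031305
blue pad y 551 [ 29.98113255 -58.12165647  29.55362534]
```

Request:
jog_arm(targets=[[0,[0,0,0.7],0],[0,[0,0,1.3],0],[0,[0,0,1.8],0],[0,[0,0,2.2],0],[0,[0,0,2.6],0],[0,[0,0,3],0]])

```text
time_s: 6.55
ee_pos: [0.5935, 0.0327, 0.0488]
eef_rot: [-1.574, -0.002, 0.436]
force: [1.4, -14.2, 7.4]
grip_width: 0.0008
```

```bash
python3 chk.py
```

```text
t 6.55 tip dock mm [-56.9 -70.3  29.8] rot [-1.574 -0.002  0.436] F dock [ -4.77 -13.5    7.38] w 0.0007739691408683346 shift cm [-0.02  0.06  4.93]
red z 1293 28.53023485629047
blue pad y 543 [ 29.50322725 -50.23669558  29.39976589]
```

Request:
jog_arm(targets=[[0,[0,0.03,0.5],0],[0,[0,0.05,1],0],[0,[0,0.05,1.5],0],[0,[0,0.05,2],0],[0,[0,0.05,2.5],0],[0,[0,0.05,3],0],[0,[0,0.05,3.5],0],[0,[0,0.05,4],0],[0,[0,0.05,4.4],0],[0,[0,0.05,4.4],0]])

```text
time_s: 7.6
ee_pos: [0.575, 0.0727, 0.0487]
eef_rot: [-1.574, -0.002, 0.436]
force: [-0.1, -13.1, 12.2]
grip_width: 0.0003
```

```bash
python3 chk.py
```

```text
t 7.6 tip dock mm [-56.7 -26.2  29.7] rot [-1.574 -0.002  0.436] F dock [ -5.68 -11.86  12.25] w 0.00025805151053240257 shift cm [-0.03  0.07  0.52]
red z 1528 28.40281911495601
blue pad y 489 [29.84106886 -6.19214055 29.31476466]
```

Request:
jog_arm(targets=[[0,[0,0,0.2],0],[0,[0,0,0.4],0],[0,[0,0,0.6],0],[0,[0,0,0.6],0]])

```text
time_s: 8.05
ee_pos: [0.5727, 0.0776, 0.0487]
eef_rot: [-1.575, -0.002, 0.436]
force: [1.1, -17.3, 12.4]
grip_width: 0.0006
```

```bash
python3 chk.py
```

```text
t 8.05 tip dock mm [-56.7 -20.8  29.7] rot [-1.575 -0.002  0.436] F dock [ -6.33 -16.18  12.42] w 0.0006283667691256266 shift cm [-0.03  0.07 -0.02]
red z 1616 28.432050143364695
blue pad y 479 [29.74277892 -1.08611583 29.27468717]
```

Request:
jog_arm(targets=[[0,[0,0,0.15],0],[0,[0,0,0.3],0],[0,[0,0,0.3],0],[0,[0,0,0.3],0]])

```text
time_s: 8.5
ee_pos: [0.5724, 0.0779, 0.0488]
eef_rot: [-1.578, -0.003, 0.435]
force: [7.4, -36.0, 9.9]
grip_width: 0.0005
```

```bash
python3 chk.py
```

```text
t 8.5 tip dock mm [-56.9 -20.4  29.8] rot [-1.578 -0.003  0.435] F dock [ -8.53 -35.77   9.86] w 0.0004550159351614846 shift cm [-0.01  0.08 -0.06]
red z 1615 28.567152403182305
blue pad y 487 [29.61145864 -1.12007158 29.48976542]
```

Request:
jog_arm(targets=[[0,[0,0,-0.3],0],[0,[0,0,-0.7],0],[0,[0,0,-1.2],0],[0,[0,0,-1.2],0],[0,[0,-0.4,-1.2],0],[0,[0,-0.9,-1.2],0],[0,[0,-1.5,-1.2],0],[0,[0,-3,-1.2],0],[0,[0,-6,-1.2],0],[0,[0,-10,-1.2],0]])

```text
time_s: 9.55
ee_pos: [0.574, 0.0714, 0.1477]
eef_rot: [-1.57, 0.003, 0.436]
force: [-0.2, -0.6, 0.2]
grip_width: 0.0001
```

Request:
jog_arm(targets=[[0,[-2,0,-4],0],[0,[-4,0,-8],0],[0,[-4,0,-12],0],[0,[-4,0,-15],0],[0,[-4,0,-15],0]])

```text
time_s: 10.05
ee_pos: [0.6026, -0.0845, 0.1479]
eef_rot: [-1.571, -0.0, 0.433]
force: [0.4, 1.0, 0.0]
grip_width: 0.0008
```

```bash
python3 chk.py
python3 - <<'E'
from h import *
c=optics.camera("top");P=pts(c);Q=D.inv().apply((P-O).reshape(-1,3)).reshape(P.shape)*1e3
hsv=cv2.cvtColor(c["img"],cv2.COLOR_RGB2HSV).astype(int);H,S,V=[hsv[...,i] for i in range(3)]
y=(H>22)&(H<34)&(S>170)&(Q[...,2]>45)&(Q[...,2]<70)&(abs(Q[...,0])<80)&(abs(Q[...,1])<100);print("lug",y.sum(),Q[y].mean(0),np.percentile(Q[y][:,1],[3,97]))
c=optics.camera("scene");cv2.imwrite("pics/s3.png",cv2.resize(c["img"][70:330,140:400,::-1],None,fx=2.3,fy=2.3))
E
```

```text
t 10.05 tip dock mm [ -98.2 -180.3  128.9] rot [-1.571 -0.     0.433] F dock [0.74 0.73 0.04] w 0.0008298606629329785 shift cm [ 4.05  9.98 15.95]
red z 1991 39.02343756004478
blue pad y 486 [29.54516368 -1.50931513 29.3143599 ]
lug 111 [-29.24257272  -3.41095948  62.3814134 ] [-8.59056392  1.8659995 ]
```

View pics/s3.png

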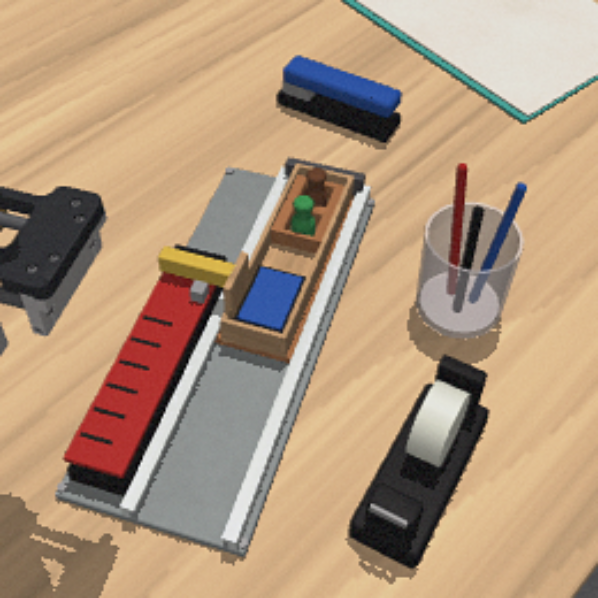

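```bash
python3 -c "
from station import ctrl
print(ctrl.hand_in())"
```

```text
the job is handed in; nothing more can be done
None
```

The tray is home against its end stop with the catch up behind the lug, and I handed the job in at about 10 s; hand-in reported no verdict.

**What I did:** I pressed the red plate about 10.5–11 mm down with the closed fingers. Still holding it, I slid along the plate and pushed the yellow lug until the force rose to 36 N with no further travel. Then I backed off, lifted clear and moved the arm away.

**Last checks:**
- **Plate:** its top is back at 39.0 mm in the scene camera, the same as before pressing.
- **Tray:** the lug's mean y is −3.4 mm in the dock frame, against −5 mm expected with the tray home. The tray's blue pad read −1.5 mm after letting go, against −1.1 mm while pressed to the stop. Both differences are within camera error.
- **Picture:** it shows the tooth behind the lug and both stamps upright. The pen cup, tape dispenser and stapler look unmoved. I did not measure those three again.
- **Force:** the last reading was about 1 N or less, with the arm clear of everything.

**One thing that disagreed with the description:** pressing the plate exposes grey pins standing about 5.5 mm above it, although it is described as flat. After the first press I lifted, moved the fingers 13 mm outwards to pass beside them, and pressed again, so the plate was pressed twice.

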